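# Weigh two reels of gold wire by hand and present the full one

### The job

Push the grey tray along the rollers, without lifting it, until it is fully home against the end stop of the blue bay. Then feel the weight of its two look-alike wire reels: lift the one nearer the end stop clear of the tray, stand it back in its pocket, lift the other one likewise, and find which is heavier. Finish while holding the heavier reel in the gripper, upright and still, centred about 7 cm above the round blue plinth, with the lighter reel standing in the tray, the tray still home in the bay, no reel tipped over and everything else left where it is.

Things in the scene. Friction and masses are not known exactly. Their poses are not given: they have to be found in the camera images.
- track: Fixed roller feed: frame 192 wide (its x), 500 long (its y); 15 free steel rollers (20 diameter, along x, 32 apart), tops 40 above the table. Rails 168 apart inside, top at 52 (62 along the blue bay). The -y end is the bay: blue end stop, top at 76, face at y = -235; the +y end is open. Origin: centre of underside, on the table; z up.
- bay (a point): Point in the bay where the tray's origin lies when the tray is fully home against the end stop (y = -105 of the track, at roller-top height 40); axes as the track's. The tray starts 135 to 220 away on the +y side and is pushed towards -y; it stays where it is left.
- tray: Loose shallow grey tray on the rollers, about 0.5 kg, 160 (x) x 260 (y) x 28 high, walls and floor 5 thick, axes parallel to the track's, 4 clearance to each rail. Divider (top at 20) between two pockets 150 x 123, centred at y = -63.5 (nearer the stop) and +63.5, marked by blue spots. Push on the outside of its +y end wall. Origin: centre of underside; z up.
- reel_p_center (a point): Centre (half-way up) of one of two identical upright reels of gold wire with white flanges, 52 diameter x 56 high, in the tray's pockets (centre 33 above the tray's underside; the top 33 stand above the walls). z: its axis. Pinch across the diameter from above, about 45 N. One weighs 0.15 to 0.3 kg, the other 0.4 to 0.7; the heavier may be in either pocket.
- reel_q_center (a point): Centre of the other reel; the same in size and looks.
- plinth_top (a point): Centre of the top of the round presentation plinth (dark wood foot 100 diameter, blue top 88 diameter), top 30 above the table; fixed; z up. Held about 70 above it, the reel has its centre about 98 above this point.
- glue: Bystander: amber glue bottle, 38 diameter x 100; origin at its underside.
- flask: Bystander: pink flask, 68 diameter x 170; origin at its underside.
- wirebox: Bystander: flat clear round box of gold wire, 80 diameter x 30; origin at its underside.
- tape: Bystander: yellow roll of tape, 64 diameter x 18; origin at its underside.
- brush: Bystander: brush lying flat; origin at its underside.
- pencup: Bystander: blue ceramic cup, 60 diameter x 85; origin at its underside.
- jar: Bystander: small glass jar with yellow lid, 56 diameter x 55; origin at its underside.

How it is judged:
On the way, in this order (a step that is already met when the one before it is completed fails the run):
1. the tray is fully home against the end stop (within 8 mm), with both reels standing in its pockets (y of tray in the frame of bay between -0.006 and 0.008 m and z of tray in the frame of bay between -0.006 and 0.008 m and x of reel_p_center in the frame of tray between -0.06 and 0.06 m and z of reel_p_center in the frame of tray between 0.025 and 0.041 m and angle between each of reel_p_center, reel_q_center's own z axis and vertical below 0.2 rad and y of reel_p_center in the frame of tray between -0.11 and 0.11 m and x of reel_q_center in the frame of tray between -0.06 and 0.06 m and z of reel_q_center in the frame of tray between 0.025 and 0.041 m and y of reel_q_center in the frame of tray between -0.11 and 0.11 m and linear speed of tray below 0.02 m/s), for 0.2 s.
2. the reel nearer the end stop is held clear of the tray in the gripper, the other stands in its pocket ((((z of reel_p_center in the frame of tray above 0.068 m and contact force between reel_p and the fingers above 1 N and contact force between reel_p and tray below 0.05 N) and (x of reel_q_center in the frame of tray between -0.06 and 0.06 m and z of reel_q_center in the frame of tray between 0.025 and 0.041 m and angle between reel_q_center's own z axis and vertical below 0.2 rad and y of reel_q_center in the frame of tray between 0.015 and 0.11 m)) or ((z of reel_q_center in the frame of tray above 0.068 m and contact force between reel_q and the fingers above 1 N and contact force between reel_q and tray below 0.05 N) and (x of reel_p_center in the frame of tray between -0.06 and 0.06 m and z of reel_p_center in the frame of tray between 0.025 and 0.041 m and angle between reel_p_center's own z axis and vertical below 0.2 rad and y of reel_p_center in the frame of tray between 0.015 and 0.11 m)))), for 0.2 s.
3. the first reel stands in its pocket again and the other reel is held clear of the tray ((((z of reel_p_center in the frame of tray above 0.068 m and contact force between reel_p and the fingers above 1 N and contact force between reel_p and tray below 0.05 N) and (x of reel_q_center in the frame of tray between -0.06 and 0.06 m and z of reel_q_center in the frame of tray between 0.025 and 0.041 m and angle between reel_q_center's own z axis and vertical below 0.2 rad and y of reel_q_center in the frame of tray between -0.11 and -0.015 m)) or ((z of reel_q_center in the frame of tray above 0.068 m and contact force between reel_q and the fingers above 1 N and contact force between reel_q and tray below 0.05 N) and (x of reel_p_center in the frame of tray between -0.06 and 0.06 m and z of reel_p_center in the frame of tray between 0.025 and 0.041 m and angle between reel_p_center's own z axis and vertical below 0.2 rad and y of reel_p_center in the frame of tray between -0.11 and -0.015 m)))), for 0.2 s.
At the end, for the whole second after the job is handed in: Heavier reel held in the fingers, upright (0.2 rad), still, centre within 30 mm of the plinth axis and 55 to 150 mm above its top, touching neither plinth nor tray; lighter one (under 3.5 N) upright in the tray, untouched; tray within 12 mm of fully home (((horizontal distance between reel_p_center and plinth_top below 0.03 m and z of reel_p_center in the frame of plinth_top between 0.055 and 0.15 m and angle between reel_p_center's own z axis and vertical below 0.2 rad and linear speed of reel_p below 0.03 m/s and contact force between reel_p and the fingers above 1 N and contact force between reel_p and tray below 0.05 N and contact force between reel_p and plinth below 0.05 N and (x of reel_q_center in the frame of tray between -0.06 and 0.06 m and z of reel_q_center in the frame of tray between 0.025 and 0.041 m and angle between reel_q_center's own z axis and vertical below 0.2 rad and y of reel_q_center in the frame of tray between -0.11 and 0.11 m) and linear speed of each of reel_q, tray below 0.02 m/s and contact force between reel_q and the fingers below 0.05 N and contact force between reel_q and tray between 0.8 and 3.5 N and (y of tray in the frame of bay between -0.006 and 0.012 m and z of tray in the frame of bay between -0.006 and 0.008 m)) or (horizontal distance between reel_q_center and plinth_top below 0.03 m and z of reel_q_center in the frame of plinth_top between 0.055 and 0.15 m and angle between reel_q_center's own z axis and vertical below 0.2 rad and linear speed of reel_q below 0.03 m/s and contact force between reel_q and the fingers above 1 N and contact force between reel_q and tray below 0.05 N and contact force between reel_q and plinth below 0.05 N and (x of reel_p_center in the frame of tray between -0.06 and 0.06 m and z of reel_p_center in the frame of tray between 0.025 and 0.041 m and angle between reel_p_center's own z axis and vertical below 0.2 rad and y of reel_p_center in the frame of tray between -0.11 and 0.11 m) and linear speed of each of reel_p, tray below 0.02 m/s and contact force between reel_p and the fingers below 0.05 N and contact force between reel_p and tray between 0.8 and 3.5 N and (y of tray in the frame of bay between -0.006 and 0.012 m and z of tray in the frame of bay between -0.006 and 0.008 m)))); the arm keeps its last pose, push and grip.
It fails at once if the tray is lifted off the rollers or tipped (z of tray in the frame of track above 0.058 m or angle between tray's own z axis and vertical above 0.15 rad).
It fails at once if a reel is tipped over (angle between any of reel_p_center, reel_q_center's own z axis and vertical above 0.7 rad).
It fails at once if a bystander is moved more than 30 mm (distance of any of glue, flask, wirebox, tape, brush, pencup, jar from where it was at the start of the episode above 0.03 m).
It also fails if it takes over 72 s, if anything falls off the work surface, if the arm or the gripper's body presses on something with over 40 N, if the wrist force passes 120 N, or if a joint passes its speed limit or range.

### The arm

A 6-joint arm with a two-finger parallel gripper is mounted at the origin on the work surface. World frame = base frame: x ahead of the robot, y to its left, z up, the work surface at z = 0. Lengths are in m, angles in rad, forces in N, time in s.
With the tool pointing down it reaches from about 0.375 to 0.9 m from the base axis. Payload 3.1 kg.
Tool frame: the origin (TCP) lies at the very end of the fingers, on their centre line; the grasp point (between the pads) lies 19 mm behind it; z points along the fingers, y is the line along which they close (so a half turn about z gives the same grasp; the last joint's range is limited). The gripper opens to 87 mm and grips with 3 to 60 N. Pads are 19 mm wide; open, the fingers measure 117 mm over their backs; the gripper's body (75 mm by 190 mm) begins 51 mm behind the grasp point.
Start: joints at [-1.363, 0.527, 1.433, -0, 1.181, -0.178], TCP at [0.235, -0.579, 0.223] pointing down, gripper open.
Joint ranges: [-3.08, 3.08], [-0.75, 2.2], [0.22, 2.44], [-1.43, 4.57], [0, 2.65], [-2.85, 2.85]. Speed limits (rad/s): [2.79, 2.79, 3.14, 3.14, 3.14, 3.14].

### API

Orientations are given as a unit quaternion [x, y, z, w].
In Python, from rig import robot gives the robot as it stands. The module is installed in compiled form; this text tells all that it offers.
- The arm moves only by the tool servo_tool, never from a script. Its argument "rows" is one flat list of numbers, 5 for each row, row after row: the closure, from -1 (fully open) to 1 (shut), so that 0 is half open, then the shift along the tool's x, y, z in m, then the turn about the tool's z in degrees. A call has 1 to 5 rows; each row shifts and turns the commanded pose from where the row before left it, along the tool's axes as they then stand; what a row does not reach is not made up. A row lasts 1/12 s, in which the tool goes at most 41.7 mm and 7.16 degrees, less where a joint would pass 70% of its speed; a pose out of reach is approached as far as the arm can. A call with a gripper value outside its range is refused whole. The fingers move at their own pace and stop on an object; "newtons" is the grip in N (left out, the last holds). Time passes only in rows, so rows that do not move let the fingers close. It gives the time, the measured TCP pose, the force, the opening and the grip force at its end, in the units of the state.
- robot.get_obs(): the state, without advancing time (a new reading comes with each control period).
- robot.camera(name): name is "scene" or "top"; returns a dict with "pixels" (480x640x3 uint8, red, green, blue), "intrinsics" (3x3 intrinsics, pixels), "dist" ([k1, k2, p1, p2, k3] as OpenCV has them; the pictures are not rectified), "rvec" (rotation vector, rad) and "tvec" (3), from world to camera coordinates, as OpenCV has them. Camera axes: x right, y down, z forward; pixel columns grow to the right and rows downward; lengths in m; the calibration is good to about 2 mm. A picture is of the moment at which its call begins. There is no depth.
- robot.hand_in(): hands the job in; it is judged then, once.
Trained networks look in a picture, given as the dict that the camera call returned (one of the last four; its "shot" number tells which), for a name from the list of things; names that differ only in an ending like _2 or _b are one class to them, and where a whole thing is asked for, a point or a joint stands for the part that bears it (a point fixed in the world has none). Each returns a list of dicts, best first, with "score" (0 to 1); they miss things now and then, are a little off and sometimes report something else, mostly with a low value. They report only what shows in the picture. A call takes as long as a camera call.
- robot.spot_in(picture, query): "at" ([x, y, z] in m, in world coordinates, good to about 4 mm: the middle of the surface that is visible of it).
- robot.outline_of(picture, query): "region" (480x640 bool, what is visible of it).
- robot.place_of(picture, query): "at" ([x, y, z] in m, in world coordinates, good to about 4 mm: a listed point, or the origin of a listed thing).
The state is a dict: "time": time; "q": joint angles; "joint_velocities": joint speeds; "joint_torque": joint torques, N m; "position": TCP position; "tool_rot": TCP orientation; "ft_force": force on the tool from outside, world axes, zero at the start; "moment": the same for the moment, N m; "grip_width": finger opening in m; "grip_force": force on a finger pad.
Only numpy, scipy, OpenCV 4.12 (cv2) and the standard library are available. Lean on these libraries where they do the work, as an engineer would, in place of code of your own. Each camera call takes 0.05 s, during which the arm holds its last target. There are 200 camera calls.

## Working session

There is one attempt and no reset: what is moved stays moved. The work goes in short steps, Python scripts to look and compute and a tool call to move; the robot and the scene stay as the last step left them, time stands still between calls to the robot, and variables do not carry over. Pictures are saved under pics/ and viewed, at most 10 in all, crops included, and the job is handed in when it is done.

Besides the shell and the picture viewer there is one more tool, called by a JSON object that holds its "method" and its "body", one argument or row to a line. servo_tool: Moves the arm, as the interface text tells. Its arguments: {"type":"object","properties":{"rows":{"type":"array","items":{"type":"number"}},"newtons":{"type":"number"}},"required":["rows"]}

```bash
mkdir -p pics; cat > h.py <<'E'
from rig import robot
import numpy as np, cv2
np.set_printoptions(precision=4,suppress=True)
def st():
    o=robot.get_obs(); print('t',o['time'],'p',np.array(o['position']),'R',np.array(o['tool_rot']),'f',np.array(o['ft_force']),'w',o['grip_width'],o['grip_force'],'q',np.array(o['q']))
def look(names,cams=('top','scene'),save=None):
    for c in cams:
        p=robot.camera(c)
        if save: cv2.imwrite(f'pics/{save}_{c}.png',p['pixels'][:,:,::-1])
        for n in names:
            print(c,n,[(round(float(d['score']),2),np.array(d['at'])) for d in robot.place_of(p,n)[:3]])
E
python3 - <<'E'
from h import *
st()
look(['track','bay','tray','reel_p_center','plinth_top','glue','flask','wirebox','tape','brush','pencup','jar'],save='a')
E
```

```text
t 0.0 p [ 0.2351 -0.5783  0.2216] R [ 0.9815  0.1917 -0.     -0.0011] f [-0.4213 -0.0842 -0.4427] w 0.08706406251472944 0.0 q [-1.3635  0.5285  1.4339 -0.      1.1814 -0.1785]
top track []
top bay [(0.85, array([ 0.5901, -0.0772,  0.0385]))]
top tray [(0.8, array([0.5816, 0.0962, 0.0437])), (0.33, array([0.3249, 0.3037, 0.0008])), (0.17, array([ 0.3272, -0.3052,  0.0016]))]
top reel_p_center [(0.9, array([0.5753, 0.025 , 0.0714]))]
top plinth_top [(0.66, array([ 0.5107, -0.4117,  0.0341]))]
top glue []
top flask [(0.62, array([ 0.7072, -0.3457,  0.0027])), (0.54, array([0.5845, 0.1534, 0.0711]))]
top wirebox [(0.65, array([ 0.3259, -0.3047,  0.0026]))]
top tape [(0.63, array([ 0.3669,  0.1276, -0.0023])), (0.3, array([ 0.5122, -0.4113,  0.0311]))]
top brush [(0.9, array([0.7853, 0.005 , 0.0031]))]
top pencup [(0.92, array([0.7618, 0.1713, 0.0008]))]
top jar [(0.66, array([ 0.3865, -0.1775, -0.0004])), (0.15, array([0.7624, 0.1721, 0.002 ]))]
scene track []
scene bay [(0.69, array([ 0.5882, -0.0808,  0.0432])), (0.63, array([ 0.5098, -0.4142,  0.0302]))]
scene tray [(0.58, array([0.5835, 0.0912, 0.0401]))]
scene reel_p_center [(0.76, array([0.5781, 0.0225, 0.0747]))]
scene plinth_top [(0.62, array([ 0.5111, -0.4163,  0.0286]))]
scene glue [(0.73, array([ 0.3255,  0.3033, -0.0038])), (0.27, array([0.5857, 0.0926, 0.0422]))]
scene flask [(0.92, array([ 0.7139, -0.3482, -0.0001]))]
scene wirebox [(0.79, array([ 0.327 , -0.3054,  0.0008]))]
scene tape [(0.66, array([0.3688, 0.1293, 0.0015]))]
scene brush [(0.85, array([0.7871, 0.009 , 0.0016]))]
scene pencup [(0.83, array([ 0.7588,  0.17  , -0.005 ])), (0.66, array([ 0.5087, -0.4117,  0.0275]))]
scene jar [(0.63, array([ 0.385 , -0.173 ,  0.0026]))]
```

View pics/a_top.png

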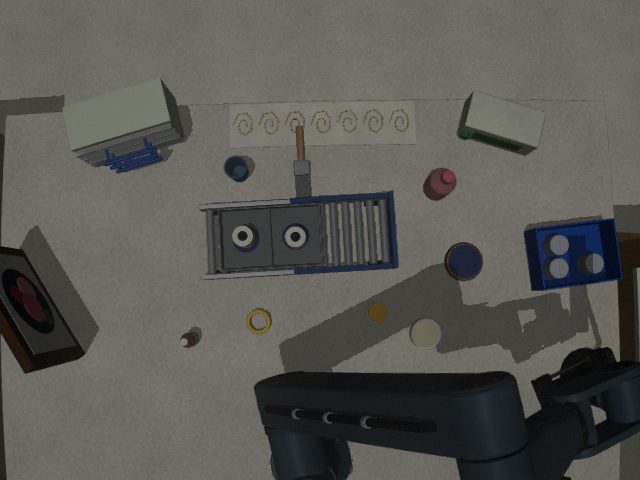

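View pics/a_scene.png

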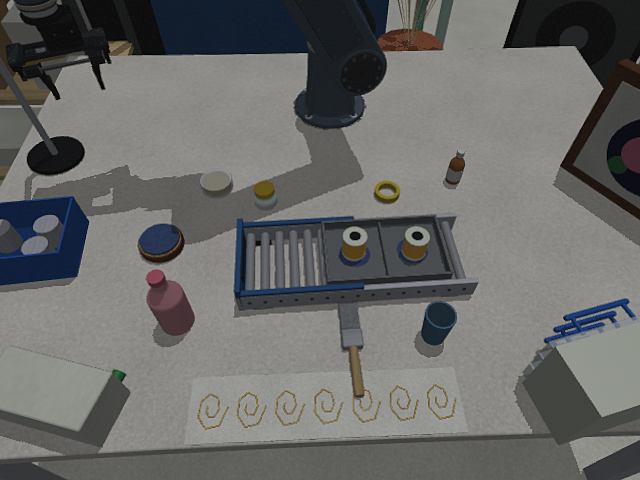

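```bash
python3 - <<'E'
from h import *
for c in ('top','scene'):
    p=robot.camera(c)
    for n in ('reel_q_center','reel_p_center','tray'):
        for d in robot.outline_of(p,n)[:3]:
            r=np.argwhere(d['region']);print(c,n,round(d['score'],2),len(r),r.mean(0),r.min(0),r.max(0))
    print(p['intrinsics'],p['dist'],p['rvec'],p['tvec'])
    # project expected points: track corners assuming bay (0.588,-0.079), yaw 0
    b=np.array([0.588,-0.079,0.0])
    pts=b+np.array([[.096,-.145,.062],[-.096,-.145,.062],[.096,.355,.052],[-.096,.355,.052],[0,.105+.07+.13,.068]])
    print(cv2.projectPoints(pts,p['rvec'],p['tvec'],np.array(p['intrinsics']),np.array(p['dist']))[0][:,0])
E
```

```text
top reel_q_center 0.66 426 [236.885  243.4484] [226 232] [248 255]
top reel_p_center 0.92 360 [236.8361 295.25  ] [227 285] [248 305]
top tray 0.98 5964 [237.2084 269.5852] [203 217] [272 323]
[[593.9502   0.     318.3371]
 [  0.     593.9502 247.4037]
 [  0.       0.       1.    ]] [-0.1634  0.      0.      0.      0.    ] [ 2.1596 -2.2073  0.0786] [-0.0218  0.554   1.5177]
[[391.8717 193.3842]
 [394.2978 268.823 ]
 [196.8108 198.507 ]
 [197.2097 273.1673]
 [215.1648 234.5945]]
scene reel_q_center 0.81 785 [243.5401 415.1643] [226 401] [261 429]
scene reel_q_center 0.41 9547 [268.8574 320.6063] [213 234] [309 477]
scene reel_p_center 0.91 720 [243.775  353.5361] [227 342] [261 366]
scene tray 0.94 6449 [252.1447 384.4118] [214 321] [284 452]
[[463.276    0.     324.9101]
 [  0.     463.276  242.0232]
 [  0.       0.       1.    ]] [0.038 0.    0.    0.    0.   ] [ 1.877   1.8024 -0.6062] [ 0.0139 -0.4117  1.3997]
[[234.4663 292.2223]
 [241.0271 218.9837]
 [480.7496 286.5974]
 [460.0744 215.3333]
 [448.3962 245.1606]]
```

The top view shows the tray at about (270,237) with reels at (243,237) and (295,237). The bay end is at right (x about 393), the plinth at (464,261), and the track is yawed slightly. The scene view agrees. Next I fit the track yaw and the exact positions.

```bash
cat >> h.py <<'E'
def ray(p,px,z):
    u=cv2.undistortPoints(np.array(px,float).reshape(-1,1,2),np.array(p['intrinsics']),np.array(p['dist']))[:,0]
    R=cv2.Rodrigues(np.array(p['rvec']))[0]; c=-R.T@np.array(p['tvec'])
    d=np.c_[u,np.ones(len(u))]@R
    return (c+d*((z-c[2])/d[:,2])[:,None])[:,:2]
def tray():
    p=robot.camera('top')
    r=max(robot.outline_of(p,'tray'),key=lambda d:d['score'])['region']
    w=ray(p,np.argwhere(r)[:,::-1],0.066)
    (c,s,a)=cv2.minAreaRect(w.astype(np.float32)); print('tray rect',c,s,a)
def reels():
    for cm in('top','scene'):
        p=robot.camera(cm)
        for n in('reel_p_center','reel_q_center'):
            print(cm,n,[(round(float(d['score']),2),np.array(d['at'])) for d in robot.place_of(p,n)[:3]])
E
python3 - <<'E'
from h import *
tray(); reels()
p=robot.camera('top')
for d in robot.outline_of(p,'track')[:2]:
    w=ray(p,np.argwhere(d['region'])[:,::-1],0.055); print('track',d['score'],cv2.minAreaRect(w.astype(np.float32)))
print(ray(p,[[393,192],[397,268]],.07),ray(p,[[201,207],[203,278]],.052))
E
```

```text
tray rect (0.578470766544342, 0.08815819770097733) (0.1632874608039856, 0.2643526494503021) 1.9692801237106323
top reel_p_center [(0.72, array([ 0.3248,  0.3051, -0.0005])), (0.57, array([0.5727, 0.0243, 0.0719]))]
top reel_q_center [(0.6, array([0.5847, 0.157 , 0.0738]))]
scene reel_p_center [(0.56, array([0.5793, 0.0232, 0.0736]))]
scene reel_q_center [(0.94, array([0.5807, 0.1518, 0.0752]))]
track 0.69 ((0.581218421459198, 0.018432646989822388), (0.1994418501853943, 0.5024080872535706), 2.3888893127441406)
[[ 0.6862 -0.226 ]
 [ 0.4936 -0.2299]] [[0.6616 0.2651]
 [0.4794 0.2612]]
```

{"method": "servo_tool", "body": {
  "rows": [-1,0,0,0,-7,-1,0,0,0,-7,-1,0,0,0,-7,-1,0,0,0,-7,-1,0,0,0,-7]
}}

```text
time: 2.62
position: [0.2352, -0.579, 0.2225]
tool_rot: [0.877, 0.481, -0.0, -0.0]
ft_force: [0.2, -0.2, 0.7]
grip_width: 0.0869
grip_force: 0.0
```

{"method": "servo_tool", "body": {
  "rows": [-1,0,0,0,-7,-1,0,0,0,-7,-1,0,0,0,-7,-1,0,0,0,-7,-1,0,0,0,-7]
}}

```text
time: 3.03
position: [0.2352, -0.579, 0.2226]
tool_rot: [0.692, 0.722, 0.0, -0.0]
ft_force: [0.4, -0.7, 0.0]
grip_width: 0.0871
grip_force: 0.0
```

```bash
cat >> h.py <<'E'
def go(x,y,z,yaw=92.2):
    o=robot.get_obs();q=np.array(o['tool_rot']);a=2*np.arctan2(q[1],q[0])
    d=np.array([x,y,z])-np.array(o['position'])
    ca,sa=np.cos(a),np.sin(a)
    print('t %.2f'%o['time'],'p',np.array(o['position']),'yaw %.2f'%np.degrees(a),'f',np.array(o['ft_force']),'TOOL dxyz mm',1000*np.array([ca*d[0]+sa*d[1],sa*d[0]-ca*d[1],-d[2]]),'turn',-((yaw-np.degrees(a)+180)%360-180))
E
python3 -c "
from h import *
go(.574,.262,.222)"
```

```text
t 3.03 p [ 0.2352 -0.579   0.2226] yaw 92.45 f [ 0.3552 -0.6912  0.034 ] TOOL dxyz mm [825.7438 374.4639   0.567 ] turn 0.25391215022801816
```

{"method": "servo_tool", "body": {
  "rows": [-1,0.033,0.015,0,0,-1,0.033,0.015,0,0,-1,0.033,0.015,0,0,-1,0.033,0.015,0,0,-1,0.033,0.015,0,0]
}}

```text
time: 3.45
position: [0.3044, -0.4099, 0.2226]
tool_rot: [0.694, 0.72, 0.0, 0.0]
ft_force: [0.5, -0.0, 0.2]
grip_width: 0.087
grip_force: 0.0
```

{"method": "servo_tool", "body": {
  "rows": [-1,0.033,0.015,0,0,-1,0.033,0.015,0,0,-1,0.033,0.015,0,0,-1,0.033,0.015,0,0,-1,0.033,0.015,0,0]
}}

```text
time: 3.87
position: [0.3734, -0.2423, 0.2228]
tool_rot: [0.694, 0.72, 0.0, 0.0]
ft_force: [0.5, -0.3, 0.4]
grip_width: 0.0873
grip_force: 0.0
```

{"method": "servo_tool", "body": {
  "rows": [-1,0.033,0.015,0,0,-1,0.033,0.015,0,0,-1,0.033,0.015,0,0,-1,0.033,0.015,0,0,-1,0.033,0.015,0,0]
}}

```text
time: 4.28
position: [0.4424, -0.0744, 0.2229]
tool_rot: [0.694, 0.72, 0.0, 0.0]
ft_force: [-0.6, -0.1, 0.2]
grip_width: 0.0867
grip_force: 0.0
```

{"method": "servo_tool", "body": {
  "rows": [-1,0.033,0.015,0,0,-1,0.033,0.015,0,0,-1,0.033,0.015,0,0,-1,0.033,0.015,0,0,-1,0.033,0.015,0,0]
}}

```text
time: 4.7
position: [0.5113, 0.0934, 0.2228]
tool_rot: [0.694, 0.72, 0.0, 0.0]
ft_force: [0.7, -0.3, 0.4]
grip_width: 0.0871
grip_force: 0.0
```

{"method": "servo_tool", "body": {
  "rows": [-1,0.033,0.015,0,0,-1,0.033,0.015,0,0,-1,0.033,0.015,0,0,-1,0.033,0.015,0,0,-1,0.033,0.015,0,0]
}}

```text
time: 5.12
position: [0.58, 0.2611, 0.2226]
tool_rot: [0.694, 0.72, 0.0, 0.0]
ft_force: [0.9, -1.1, -0.5]
grip_width: 0.0871
grip_force: 0.0
```

```bash
python3 -c "
from h import *
go(.574,.262,.053)"
```

```text
t 5.12 p [0.58   0.2611 0.2226] yaw 92.13 f [ 0.8869 -1.0724 -0.49  ] TOOL dxyz mm [  1.1555  -5.9702 169.6303] turn -0.0748428171933142
```

{"method": "servo_tool", "body": {
  "rows": [-1,0,-0.006,0.035,0,-1,0,0,0.035,0,-1,0,0,0.035,0,-1,0,0,0.035,0,-1,0,0,0.03,0]
}}

```text
time: 5.53
position: [0.573, 0.259, 0.0504]
tool_rot: [0.694, 0.72, -0.001, -0.0]
ft_force: [-0.8, -0.0, -0.1]
grip_width: 0.0868
grip_force: 0.0
```

{"method": "servo_tool", "body": {
  "rows": [-1,-0.01,0,0,0,-1,-0.01,0,0,0,-1,-0.01,0,0,0,-1,-0.01,0,0,0,-1,-0.01,0,0,0]
}}

```text
time: 5.95
position: [0.5772, 0.2081, 0.0549]
tool_rot: [0.694, 0.72, 0.002, 0.001]
ft_force: [-0.2, 1.9, 0.2]
grip_width: 0.0871
grip_force: 1.0
```

```bash
python3 - <<'E'
from h import *
go(.586,-.084+.1395,.053)
p=robot.camera('top')
look(['tray'],save='b')
E
```

```text
t 5.95 p [0.5772 0.2081 0.0549] yaw 92.06 f [-0.2318  1.9104  0.1558] TOOL dxyz mm [-152.8659    3.3541    1.8918] turn -0.14073218764676199
top tray [(0.57, array([0.5855, 0.0672, 0.039 ]))]
scene tray [(0.81, array([0.585 , 0.0622, 0.0409]))]
```

{"method": "servo_tool", "body": {
  "rows": [-1,-0.008,0,0,0,-1,-0.008,0,0,0,-1,-0.008,0,0,0,-1,-0.008,0,0,0,-1,-0.008,0,0,0]
}}

```text
time: 6.62
position: [0.5772, 0.1683, 0.0527]
tool_rot: [0.694, 0.72, 0.0, 0.0]
ft_force: [1.1, 1.8, 0.5]
grip_width: 0.0868
grip_force: 0.9
```

{"method": "servo_tool", "body": {
  "rows": [-1,-0.008,0,0,0,-1,-0.008,0,0,0,-1,-0.008,0,0,0,-1,-0.008,0,0,0,-1,-0.008,0,0,0]
}}

```text
time: 7.03
position: [0.5786, 0.1282, 0.0525]
tool_rot: [0.694, 0.72, 0.0, 0.0]
ft_force: [0.3, 2.0, 0.6]
grip_width: 0.0867
grip_force: 1.0
```

{"method": "servo_tool", "body": {
  "rows": [-1,-0.007,0,0,0,-1,-0.006,0,0,0,-1,-0.005,0,0,0,-1,-0.004,0,0,0,-1,-0.004,0,0,0]
}}

```text
time: 7.45
position: [0.5794, 0.1027, 0.0525]
tool_rot: [0.694, 0.72, 0.0, -0.0]
ft_force: [0.7, 1.4, 0.5]
grip_width: 0.0871
grip_force: 0.7
```

```bash
python3 - <<'E'
from h import *
go(.586,.06,.053)
tray()
look(['tray','bay'])
E
```

```text
t 7.45 p [0.5794 0.1027 0.0525] yaw 92.10 f [0.6857 1.3896 0.4717] TOOL dxyz mm [-42.9023   5.0351  -0.5294] turn -0.0999282323966213
tray rect (0.5846971273422241, -0.05102551728487015) (0.16185006499290466, 0.23748889565467834) 1.7772952318191528
top tray [(0.67, array([ 0.592 , -0.0359,  0.0412]))]
top bay []
scene tray [(0.97, array([ 0.5868, -0.0358,  0.0419]))]
scene bay []
```

{"method": "servo_tool", "body": {
  "rows": [-1,-0.006,0,0,0,-1,-0.006,0,0,0,-1,-0.006,0,0,0,-1,-0.006,0,0,0,-1,-0.005,0,0,0]
}}

```text
time: 8.27
position: [0.5802, 0.0731, 0.0525]
tool_rot: [0.694, 0.72, -0.0, -0.0]
ft_force: [-0.7, 0.8, 0.6]
grip_width: 0.0867
grip_force: 0.8
```

{"method": "servo_tool", "body": {
  "rows": [-1,-0.004,0,0,0,-1,-0.003,0,0,0,-1,-0.003,0,0,0,-1,-0.002,0,0,0,-1,-0.002,0,0,0]
}}

```text
time: 8.68
position: [0.5809, 0.0599, 0.0525]
tool_rot: [0.694, 0.72, -0.0, -0.0]
ft_force: [-0.5, 1.4, -0.1]
grip_width: 0.0869
grip_force: 0.6
```

Not at the stop yet, so I keep creeping until the force rises.

{"method": "servo_tool", "body": {
  "rows": [-1,-0.002,0,0,0,-1,-0.002,0,0,0,-1,-0.002,0,0,0,-1,-0.001,0,0,0,-1,-0.001,0,0,0]
}}

```text
time: 9.1
position: [0.5809, 0.0577, 0.0526]
tool_rot: [0.695, 0.719, 0.003, -0.003]
ft_force: [0.8, 22.3, 0.3]
grip_width: 0.0865
grip_force: 11.0
```

{"method": "servo_tool", "body": {
  "rows": [-1,0.001,0,0,0,-1,0,0,0,0,-1,0,0,0,0,-1,0.001,0,0,0,-1,0.002,0,0,0]
}}

```text
time: 9.52
position: [0.5809, 0.058, 0.0525]
tool_rot: [0.694, 0.72, 0.001, -0.001]
ft_force: [-0.9, 1.8, -0.9]
grip_width: 0.0867
grip_force: 0.6
```

{"method": "servo_tool", "body": {
  "rows": [-1,0.005,0,0,0,-1,0.015,0,0,0,-1,0,0,-0.04,0,-1,0,0,-0.04,0,-1,0,0,-0.04,0]
}}

```text
time: 9.93
position: [0.58, 0.0759, 0.1729]
tool_rot: [0.694, 0.72, -0.001, -0.0]
ft_force: [1.3, 0.0, -0.3]
grip_width: 0.0869
grip_force: 0.0
```

```bash
python3 - <<'E'
from h import *
tray(); reels()
look(['tray','bay','plinth_top'],save='c')
E
```

```text
tray rect (0.5853089094161987, -0.0848669707775116) (0.16195689141750336, 0.26209989190101624) 2.3025319576263428
top reel_p_center []
top reel_q_center [(0.6, array([ 0.5879, -0.0149,  0.0697]))]
scene reel_p_center [(0.77, array([ 0.5815, -0.1475,  0.0757]))]
scene reel_q_center [(0.69, array([ 0.5872, -0.0171,  0.0748]))]
top tray [(0.67, array([ 0.5918, -0.0778,  0.0422]))]
top bay []
top plinth_top [(0.86, array([ 0.5092, -0.4142,  0.0327]))]
scene tray [(0.68, array([ 0.5898, -0.079 ,  0.0416]))]
scene bay []
scene plinth_top [(0.65, array([ 0.5107, -0.415 ,  0.0306]))]
```

View pics/c_scene.png

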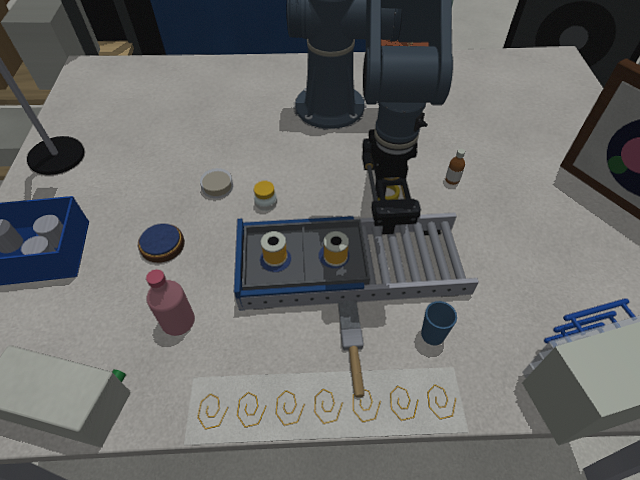

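The picture shows the tray flush with the blue stop (stop at x about 238) and both reels upright, with their tops at (273,241) and (336,241). I measure the flange tops exactly.

```bash
cat >> h.py <<'E'
def flange(guess,cams=('top','scene'),z=0.101):
    for cm in cams:
        p=robot.camera(cm)
        for g in guess:
            a=np.linspace(0,2*np.pi,40)
            poly=cv2.projectPoints(np.c_[g[0]+.034*np.cos(a),g[1]+.034*np.sin(a),0*a+z],p['rvec'],p['tvec'],np.array(p['intrinsics']),np.array(p['dist']))[0]
            m=cv2.fillPoly(np.zeros((480,640),np.uint8),[poly.astype(np.int32)],1)
            px=p['pixels'].astype(int); w=(px.min(2)>115)&(np.ptp(px,axis=2)<45)&(m>0)
            if w.sum()>20:
                c,r=cv2.minEnclosingCircle(ray(p,np.argwhere(w)[:,::-1],z).astype(np.float32)); print(cm,g,w.sum(),'centre',c,'r',r)
            else: print(cm,g,'few',w.sum())
E
python3 - <<'E'
from h import *
flange([(.5872,-.016),(.585,-.147)])
go(.585,-.147,.173)
E
```

```text
top (0.5872, -0.016) 33 centre (0.5931386947631836, -0.019297461956739426) r 0.0234525203704834
top (0.585, -0.147) 211 centre (0.5824401378631592, -0.1480596363544464) r 0.024574793875217438
scene (0.5872, -0.016) 56 centre (0.5951358079910278, -0.018512224778532982) r 0.024959731847047806
scene (0.585, -0.147) 294 centre (0.586512565612793, -0.14652663469314575) r 0.0257806908339262
t 10.83 p [0.5804 0.0761 0.1725] yaw 92.11 f [ 0.4371 -0.7918  0.0584] TOOL dxyz mm [-223.1199   -3.5973   -0.5348] turn -0.09222281564561285
```

{"method": "servo_tool", "body": {
  "rows": [-1,-0.04,-0.001,0,0,-1,-0.04,-0.001,0,0,-1,-0.04,-0.001,0,0,-1,-0.04,0,0,0,-1,-0.04,0,0,0],
  "newtons": 45
}}

```text
time: 11.25
position: [0.5846, -0.1255, 0.1727]
tool_rot: [0.694, 0.72, 0.0, 0.0]
ft_force: [0.5, -0.0, -1.1]
grip_width: 0.087
grip_force: 0.0
```

{"method": "servo_tool", "body": {
  "rows": [-1,-0.023,0,0,0,-1,0,0,0,0,-1,0,0,0,0]
}}

```text
time: 11.5
position: [0.5855, -0.1483, 0.1725]
tool_rot: [0.695, 0.719, 0.0, -0.0]
ft_force: [-1.2, 0.6, 0.7]
grip_width: 0.0869
grip_force: 0.0
```

```bash
python3 - <<'E'
from h import *
flange([(.587,-.018)])
go(.584,-.147,.054)
E
```

```text
top (0.587, -0.018) 142 centre (0.5873410105705261, -0.01746629737317562) r 0.024649420753121376
scene (0.587, -0.018) 198 centre (0.5916681289672852, -0.016312474384903908) r 0.025675226002931595
t 11.60 p [ 0.5851 -0.1459  0.1724] yaw 92.11 f [1.116  0.5391 0.1408] TOOL dxyz mm [ -1.0186  -1.1765 118.3825] turn -0.08532945454038554
```

{"method": "servo_tool", "body": {
  "rows": [-1,-0.001,-0.001,0.03,0,-1,0,0,0.03,0,-1,0,0,0.03,0,-1,0,0,0.018,0,-1,0,0,0.01,0]
}}

```text
time: 12.02
position: [0.5828, -0.1451, 0.052]
tool_rot: [0.693, 0.721, -0.001, -0.003]
ft_force: [-0.5, 0.2, -0.2]
grip_width: 0.0869
grip_force: 0.0
```

{"method": "servo_tool", "body": {
  "rows": [0,0,0,0,0,0.2,0,0,0,0,0.4,0,0,0,0,0.4,0,0,0,0,0.4,0,0,0,0]
}}

```text
time: 12.43
position: [0.5856, -0.1482, 0.0561]
tool_rot: [0.694, 0.72, 0.0, 0.001]
ft_force: [0.7, 0.8, -0.4]
grip_width: 0.0615
grip_force: 0.0
```

{"method": "servo_tool", "body": {
  "rows": [1,0,0,0,0,1,0,0,0,0,1,0,0,0,0,1,0,0,0,0,1,0,0,0,0]
}}

```text
time: 12.85
position: [0.5846, -0.1481, 0.0555]
tool_rot: [0.694, 0.72, -0.0, 0.0]
ft_force: [-2.4, 0.7, 5.5]
grip_width: 0.0513
grip_force: 45.0
```

{"method": "servo_tool", "body": {
  "rows": [1,0,0,-0.006,0,1,0,0,-0.012,0,1,0,0,-0.014,0,1,0,0,-0.014,0,1,0,0,-0.014,0]
}}

```text
time: 13.27
position: [0.5842, -0.1477, 0.1151]
tool_rot: [0.694, 0.72, -0.0, -0.001]
ft_force: [1.0, 0.3, -5.1]
grip_width: 0.051
grip_force: 45.0
```

{"method": "servo_tool", "body": {
  "rows": [1,0,0,0,0,1,0,0,0,0,1,0,0,0,0,1,0,0,0,0,1,0,0,0,0]
}}

```text
time: 13.68
position: [0.5838, -0.1476, 0.1134]
tool_rot: [0.694, 0.72, -0.0, -0.001]
ft_force: [0.4, -0.2, -5.0]
grip_width: 0.0516
grip_force: 45.0
```

{"method": "servo_tool", "body": {
  "rows": [1,0,0,0,0,1,0,0,0,0,1,0,0,0,0]
}}

```text
time: 13.93
position: [0.5845, -0.1478, 0.1141]
tool_rot: [0.694, 0.72, -0.0, -0.0]
ft_force: [-0.8, -0.6, -5.9]
grip_width: 0.0513
grip_force: 45.0
```

```bash
python3 - <<'E'
from h import *
F=[]
for i in range(5):
    robot.camera('top'); o=robot.get_obs(); F.append(np.r_[o['ft_force'],o['grip_width']])
print(np.array(F).mean(0)); st(); look(['tray'],save='d')
E
```

```text
[-0.0316  0.0632 -4.7781  0.0514]
t 14.1833 p [ 0.5846 -0.1479  0.1146] R [0.694  0.7199 0.     0.    ] f [-0.8047  0.0666 -4.3119] w 0.05160181575226267 44.999181032180786 q [-0.4329  0.6358  1.5826  0.      0.9232 -0.4696]
top tray [(0.68, array([ 0.593 , -0.081 ,  0.0446]))]
scene tray [(0.64, array([ 0.5911, -0.0791,  0.0406]))]
```

View pics/d_scene.png

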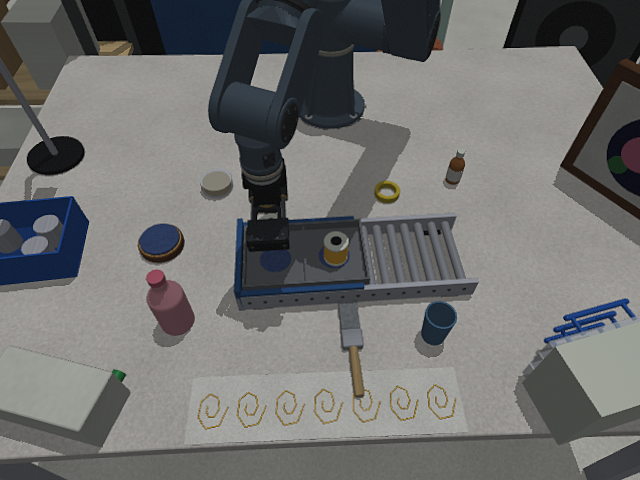

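The reel hangs clear above the near pocket at (268,235), and the other one stands at (336,248). The lifted reel weighs about 4.8 N (0.49 kg), in the heavy range. I set it back down.

{"method": "servo_tool", "body": {
  "rows": [1,0,0,0.014,0,1,0,0,0.014,0,1,0,0,0.014,0,1,0,0,0.01,0,1,0,0,0.005,0]
}}

```text
time: 14.8
position: [0.5838, -0.1476, 0.0561]
tool_rot: [0.694, 0.72, -0.0, -0.001]
ft_force: [-0.8, 0.2, -4.8]
grip_width: 0.0513
grip_force: 45.0
```

{"method": "servo_tool", "body": {
  "rows": [1,0,0,0.001,0,1,0,0,0.001,0,1,0,0,0,0,1,0,0,0,0]
}}

```text
time: 15.13
position: [0.5851, -0.1481, 0.0562]
tool_rot: [0.694, 0.72, 0.0, 0.001]
ft_force: [0.4, 0.9, -3.4]
grip_width: 0.0513
grip_force: 45.0
```

Touching down now. I lower one more millimetre, then open.

{"method": "servo_tool", "body": {
  "rows": [1,0,0,0.0005,0,1,0,0,0.0005,0,1,0,0,0,0]
}}

```text
time: 15.38
position: [0.5851, -0.1481, 0.0556]
tool_rot: [0.694, 0.72, 0.0, 0.001]
ft_force: [-0.6, 0.9, 0.9]
grip_width: 0.0515
grip_force: 45.0
```

{"method": "servo_tool", "body": {
  "rows": [0.3,0,0,0,0,0,0,0,0,0,-1,0,0,0,0,-1,0,0,0,0,-1,0,0,0,0]
}}

```text
time: 15.8
position: [0.585, -0.1481, 0.0546]
tool_rot: [0.694, 0.72, 0.0, 0.0]
ft_force: [-0.8, -0.7, 0.5]
grip_width: 0.0641
grip_force: 0.0
```

{"method": "servo_tool", "body": {
  "rows": [-1,0,0,0,0,-1,0,0,-0.01,0,-1,0,0,-0.03,0,-1,0,0,-0.04,0,-1,0,0,-0.04,0]
}}

```text
time: 16.22
position: [0.5837, -0.1475, 0.1754]
tool_rot: [0.694, 0.72, -0.0, -0.001]
ft_force: [0.5, -0.6, -0.6]
grip_width: 0.0862
grip_force: 0.0
```

```bash
python3 - <<'E'
from h import *
flange([(.589,-.017),(.585,-.147)])
look(['tray']); reels(); go(.589,-.017,.173)
E
```

```text
top (0.589, -0.017) 136 centre (0.5873410105705261, -0.01746629737317562) r 0.024649420753121376
top (0.585, -0.147) few 0
scene (0.589, -0.017) 222 centre (0.5916681289672852, -0.016312474384903908) r 0.025675226002931595
scene (0.585, -0.147) few 0
top tray [(0.84, array([ 0.5933, -0.0818,  0.0424])), (0.6, array([ 0.3883, -0.1755,  0.0007])), (0.33, array([ 0.5093, -0.4131,  0.0332]))]
scene tray [(0.91, array([ 0.5925, -0.079 ,  0.039 ]))]
top reel_p_center [(0.59, array([ 0.5827, -0.1446,  0.0723]))]
top reel_q_center [(0.92, array([ 0.591 , -0.0142,  0.0722]))]
scene reel_p_center [(0.71, array([ 0.5845, -0.1488,  0.0743]))]
scene reel_q_center [(0.7, array([ 0.5879, -0.0173,  0.0712])), (0.66, array([ 0.3246,  0.3012, -0.0006])), (0.64, array([ 0.7103, -0.3502,  0.0005]))]
t 16.82 p [ 0.5841 -0.1477  0.1734] yaw 92.10 f [ 0.5755 -0.1306  0.1742] TOOL dxyz mm [130.4517   9.688    0.4112] turn -0.09771307030635512
```

{"method": "servo_tool", "body": {
  "rows": [-1,0.035,0.002,0,0,-1,0.035,0.002,0,0,-1,0.035,0.003,0,0,-1,0.025,0.003,0,0,-1,0,0,0,0]
}}

```text
time: 17.23
position: [0.589, -0.0127, 0.174]
tool_rot: [0.692, 0.722, 0.0, -0.002]
ft_force: [-0.8, -0.3, 0.2]
grip_width: 0.0871
grip_force: 0.0
```

{"method": "servo_tool", "body": {
  "rows": [-1,0,0,0.03,0,-1,0,0,0.03,0,-1,0,0,0.03,0,-1,0,0,0.018,0,-1,0,0,0.01,0]
}}

```text
time: 17.65
position: [0.588, -0.0179, 0.0535]
tool_rot: [0.694, 0.72, -0.001, -0.002]
ft_force: [0.3, 0.4, 0.9]
grip_width: 0.087
grip_force: 0.0
```

{"method": "servo_tool", "body": {
  "rows": [0,0,0,0,0,0.2,0,0,0,0,0.4,0,0,0,0,0.4,0,0,0,0,0.4,0,0,0,0]
}}

```text
time: 18.07
position: [0.5908, -0.0179, 0.058]
tool_rot: [0.694, 0.72, 0.001, 0.001]
ft_force: [0.8, -0.3, 0.8]
grip_width: 0.0616
grip_force: 0.0
```

{"method": "servo_tool", "body": {
  "rows": [1,0,0,0,0,1,0,0,0,0,1,0,0,0,0,1,0,0,0,0,1,0,0,0,0]
}}

```text
time: 18.48
position: [0.5898, -0.0177, 0.0575]
tool_rot: [0.694, 0.72, -0.0, 0.0]
ft_force: [-2.2, 0.1, 7.1]
grip_width: 0.0513
grip_force: 45.0
```

{"method": "servo_tool", "body": {
  "rows": [1,0,0,-0.006,0,1,0,0,-0.012,0,1,0,0,-0.014,0,1,0,0,-0.014,0,1,0,0,-0.014,0]
}}

```text
time: 18.9
position: [0.5897, -0.0175, 0.1175]
tool_rot: [0.694, 0.72, 0.0, -0.0]
ft_force: [0.5, 0.6, -1.7]
grip_width: 0.0515
grip_force: 45.0
```

{"method": "servo_tool", "body": {
  "rows": [1,0,0,0,0,1,0,0,0,0,1,0,0,0,0,1,0,0,0,0,1,0,0,0,0]
}}

```text
time: 19.32
position: [0.5891, -0.0175, 0.1156]
tool_rot: [0.694, 0.72, -0.001, -0.001]
ft_force: [-0.3, 0.3, -2.7]
grip_width: 0.0513
grip_force: 45.0
```

{"method": "servo_tool", "body": {
  "rows": [1,0,0,0,0,1,0,0,0,0,1,0,0,0,0]
}}

```text
time: 19.57
position: [0.5897, -0.0176, 0.1162]
tool_rot: [0.694, 0.72, -0.0, -0.0]
ft_force: [0.2, -0.1, -3.0]
grip_width: 0.0513
grip_force: 45.0
```

```bash
python3 - <<'E'
from h import *
F=[]
for i in range(5):
    robot.camera('top'); o=robot.get_obs(); F.append(np.r_[o['ft_force'],o['grip_width']])
print(np.array(F).mean(0)); st(); look(['tray'],save='e'); flange([(.585,-.147)])
E
```

```text
[ 0.2818  0.1639 -2.2619  0.0513]
t 19.8167 p [ 0.5898 -0.0176  0.1165] R [ 0.694  0.72   0.    -0.   ] f [-0.0127 -0.3473 -3.1388] w 0.05137209270836672 44.99975108541548 q [-0.2191  0.619   1.6151  0.      0.9075 -0.2559]
top tray [(0.77, array([ 0.592 , -0.077 ,  0.0411]))]
scene tray [(0.77, array([ 0.589 , -0.0792,  0.0411])), (0.18, array([ 0.3278, -0.3036, -0.0025]))]
top (0.585, -0.147) 211 centre (0.5833731889724731, -0.1475018709897995) r 0.024572571739554405
scene (0.585, -0.147) 289 centre (0.5877333283424377, -0.14704346656799316) r 0.02553810179233551
```

View pics/e_scene.png

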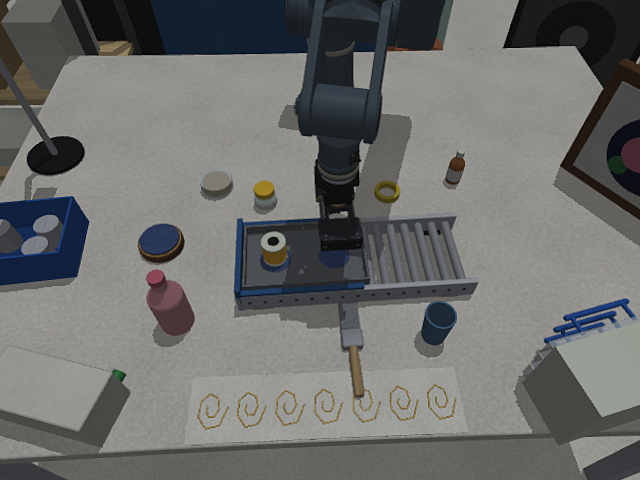

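The second reel hangs clear at (340,235), the first stands in its pocket at (273,247), and the tray is still home. The second reel weighs about 2.4 N, so the first one is heavier. I put this one back.

{"method": "servo_tool", "body": {
  "rows": [1,0,0,0.014,0,1,0,0,0.014,0,1,0,0,0.014,0,1,0,0,0.01,0,1,0,0,0.005,0]
}}

```text
time: 20.53
position: [0.589, -0.0175, 0.0582]
tool_rot: [0.694, 0.72, -0.001, -0.001]
ft_force: [-0.6, -0.1, -3.1]
grip_width: 0.0518
grip_force: 45.0
```

{"method": "servo_tool", "body": {
  "rows": [1,0,0,0.001,0,1,0,0,0.001,0,1,0,0,0.0005,0,1,0,0,0.0005,0,1,0,0,0,0]
}}

```text
time: 20.95
position: [0.5903, -0.0177, 0.0575]
tool_rot: [0.694, 0.72, 0.0, 0.001]
ft_force: [-0.2, -0.6, 0.6]
grip_width: 0.051
grip_force: 45.0
```

{"method": "servo_tool", "body": {
  "rows": [0.3,0,0,0,0,0,0,0,0,0,-1,0,0,0,0,-1,0,0,0,0,-1,0,0,0,0]
}}

```text
time: 21.37
position: [0.5901, -0.0177, 0.0565]
tool_rot: [0.694, 0.72, 0.0, 0.0]
ft_force: [-0.1, 0.7, 0.2]
grip_width: 0.0638
grip_force: 0.0
```

{"method": "servo_tool", "body": {
  "rows": [-1,0,0,0,0,-1,0,0,-0.01,0,-1,0,0,-0.03,0,-1,0,0,-0.04,0,-1,0,0,-0.04,0]
}}

```text
time: 21.78
position: [0.5889, -0.0175, 0.1774]
tool_rot: [0.694, 0.72, -0.001, -0.001]
ft_force: [1.0, 0.4, 0.4]
grip_width: 0.0865
grip_force: 0.0
```

{"method": "servo_tool", "body": {
  "rows": [-1,-0.035,-0.002,0,0,-1,-0.035,-0.002,0,0,-1,-0.035,-0.003,0,0,-1,-0.025,-0.003,0,0,-1,0,0,0,0]
}}

```text
time: 22.2
position: [0.5851, -0.1533, 0.1776]
tool_rot: [0.696, 0.718, -0.0, 0.002]
ft_force: [0.2, -0.5, -0.9]
grip_width: 0.0874
grip_force: 0.0
```

```bash
python3 - <<'E'
from h import *
flange([(.589,-.017)]); go(.585,-.1475,.055)
E
```

```text
top (0.589, -0.017) 152 centre (0.5886875987052917, -0.017165277153253555) r 0.024869943037629128
scene (0.589, -0.017) 210 centre (0.5929065346717834, -0.016817672178149223) r 0.02560744807124138
t 22.30 p [ 0.5845 -0.1487  0.177 ] yaw 91.96 f [-1.0278  0.3686  0.5094] TOOL dxyz mm [  1.2007   0.5838 121.973 ] turn -0.2360096409809671
```

{"method": "servo_tool", "body": {
  "rows": [-1,0.001,0,0.03,0,-1,0,0,0.03,0,-1,0,0,0.03,0,-1,0,0,0.02,0,-1,0,0,0.012,0]
}}

```text
time: 22.72
position: [0.5829, -0.1444, 0.0521]
tool_rot: [0.693, 0.721, -0.001, -0.002]
ft_force: [-0.3, 0.5, 0.3]
grip_width: 0.0869
grip_force: 0.0
```

{"method": "servo_tool", "body": {
  "rows": [0,0,0,0,0,0.2,0,0,0,0,0.4,0,0,0,0,0.4,0,0,0,0,0.4,0,0,0,0]
}}

```text
time: 23.13
position: [0.5856, -0.1472, 0.0561]
tool_rot: [0.694, 0.72, 0.001, 0.001]
ft_force: [-0.0, -0.6, 0.3]
grip_width: 0.0617
grip_force: 0.0
```

{"method": "servo_tool", "body": {
  "rows": [1,0,0,0,0,1,0,0,0,0,1,0,0,0,0,1,0,0,0,0,1,0,0,0,0]
}}

```text
time: 23.55
position: [0.5851, -0.1472, 0.0556]
tool_rot: [0.694, 0.72, 0.0, 0.001]
ft_force: [-2.0, 1.5, 5.5]
grip_width: 0.0511
grip_force: 45.0
```

{"method": "servo_tool", "body": {
  "rows": [1,0,0,-0.006,0,1,0,0,-0.014,0,1,0,0,-0.02,0,1,0,0,-0.03,0,1,0,0,-0.03,0]
}}

```text
time: 23.97
position: [0.5825, -0.1461, 0.1535]
tool_rot: [0.694, 0.72, -0.001, -0.003]
ft_force: [-0.1, -0.5, -5.3]
grip_width: 0.0512
grip_force: 45.0
```

```bash
python3 - <<'E'
from h import *
go(.510,-.4138,.155)
E
```

```text
t 23.97 p [ 0.5825 -0.1461  0.1535] yaw 92.10 f [-0.0745 -0.4755 -5.2927] TOOL dxyz mm [-264.8845  -82.2885   -1.5013] turn -0.10451488490866723
```

{"method": "servo_tool", "body": {
  "rows": [1,-0.012,-0.004,0,0,1,-0.024,-0.008,0,0,1,-0.03,-0.009,0,0,1,-0.03,-0.009,0,0,1,-0.03,-0.009,0,0]
}}

```text
time: 24.38
position: [0.5483, -0.2748, 0.1527]
tool_rot: [0.694, 0.72, -0.0, -0.002]
ft_force: [0.4, -0.8, -6.1]
grip_width: 0.0511
grip_force: 45.0
```

{"method": "servo_tool", "body": {
  "rows": [1,-0.03,-0.009,0,0,1,-0.03,-0.009,0,0,1,-0.03,-0.009,0,0,1,-0.024,-0.008,0,0,1,-0.014,-0.004,0,0]
}}

```text
time: 24.8
position: [0.5134, -0.4067, 0.1525]
tool_rot: [0.695, 0.719, -0.001, -0.001]
ft_force: [1.0, 0.1, -4.1]
grip_width: 0.0512
grip_force: 45.0
```

{"method": "servo_tool", "body": {
  "rows": [1,-0.01,-0.003,0,0,1,0,0,0,0,1,0,0,0,0,1,0,0,0,0]
}}

```text
time: 25.13
position: [0.5134, -0.4116, 0.154]
tool_rot: [0.694, 0.72, 0.001, -0.001]
ft_force: [-0.2, 0.4, -5.2]
grip_width: 0.0515
grip_force: 45.0
```

```bash
python3 - <<'E'
from h import *
go(.510,-.4138,.111); look(['plinth_top'],('scene',)); reels()
E
```

```text
t 25.13 p [ 0.5134 -0.4116  0.154 ] yaw 92.17 f [-0.1958  0.4278 -5.1669] TOOL dxyz mm [-2.0985 -3.482  42.9545] turn -0.028265070225643285
scene plinth_top []
top reel_p_center [(0.38, array([ 0.5133, -0.412 ,  0.1695]))]
top reel_q_center [(0.62, array([ 0.5915, -0.0141,  0.0696]))]
scene reel_p_center [(0.75, array([ 0.5145, -0.4128,  0.1731]))]
scene reel_q_center [(0.55, array([ 0.5903, -0.0176,  0.0733]))]
```

{"method": "servo_tool", "body": {
  "rows": [1,-0.002,-0.003,0.01,0,1,0,0,0.012,0,1,0,0,0.01,0,1,0,0,0.007,0,1,0,0,0.004,0]
}}

```text
time: 25.95
position: [0.5094, -0.4149, 0.1091]
tool_rot: [0.694, 0.72, 0.0, -0.002]
ft_force: [-0.2, 0.4, -4.7]
grip_width: 0.0516
grip_force: 45.0
```

{"method": "servo_tool", "body": {
  "rows": [1,0,0,0,0,1,0,0,0,0,1,0,0,0,0,1,0,0,0,0,1,0,0,0,0]
}}

```text
time: 26.37
position: [0.5107, -0.4162, 0.1122]
tool_rot: [0.694, 0.72, -0.0, 0.001]
ft_force: [-0.7, 0.3, -4.7]
grip_width: 0.0511
grip_force: 45.0
```

{"method": "servo_tool", "body": {
  "rows": [1,0,0,0,0,1,0,0,0,0,1,0,0,0,0,1,0,0,0,0,1,0,0,0,0]
}}

```text
time: 26.78
position: [0.5104, -0.4158, 0.1116]
tool_rot: [0.694, 0.72, 0.0, -0.0]
ft_force: [-1.1, -0.2, -5.6]
grip_width: 0.0514
grip_force: 45.0
```

```bash
python3 - <<'E'
from h import *
st(); reels(); tray(); look(['tray'],save='f')
E
```

```text
t 26.7833 p [ 0.5104 -0.4158  0.1116] R [ 0.694  0.72   0.    -0.   ] f [-1.1237 -0.1574 -5.6418] w 0.051356713355162176 44.998539788648486 q [-0.8531  0.7014  1.4353  0.      1.0049 -0.8898]
top reel_p_center [(0.59, array([ 0.5071, -0.4153,  0.1286]))]
top reel_q_center [(0.74, array([ 0.5954, -0.0186,  0.0724]))]
scene reel_p_center [(0.73, array([ 0.5123, -0.4183,  0.1292]))]
scene reel_q_center [(0.67, array([ 0.5906, -0.0192,  0.0718]))]
tray rect (0.586173415184021, -0.0833880752325058) (0.16595225036144257, 0.26366057991981506) 2.286648750305176
top tray [(0.85, array([ 0.5927, -0.0796,  0.0441])), (0.66, array([ 0.5908, -0.0187,  0.0758])), (0.64, array([0.323 , 0.3044, 0.0022]))]
scene tray [(0.68, array([ 0.5908, -0.0805,  0.0377]))]
```

View pics/f_scene.png

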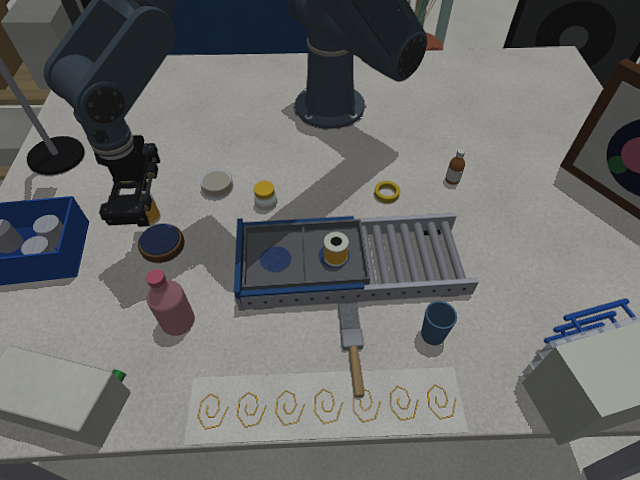

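The heavier reel is held above the plinth at (150,215). The lighter one stands in the tray at (336,248), and the tray is home.

```bash
python3 -c "
from rig import robot
print(robot.hand_in())"
```

```text
the job is handed in; nothing more can be done
None
```

I handed the job in with the heavier reel (about 4.8 N, against about 2.4 N for the other) held upright about 7 cm above the plinth, the lighter reel standing in its pocket and the tray home; the hand-in returned no verdict.

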